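Tare the glaze bowl on the bench scale

TASK

Get the glaze scale ready for weighing into the bowl that stands on its pan, pressing with the fingertips: first switch the scale on by pushing down the raised end of the power rocker at the left of the console, then press the units key, the middle one of the three small square keys, and last press the wide tare key at the right. Press each key fully down for a moment and let it come back up before going on. Leave the scale on, press no key before it is on, leave the other two keys alone, and do not shift the bowl or anything else.

Things in the scene. Friction and masses are not known exactly. Their poses are not given: they have to be found in the camera images.
- scale: bench scale, fixed, 320 mm deep (x), 300 wide (y), 80 high to its steel pan. Origin: centre of its footprint on the table; +x from front to back, +y left seen from the front, z up. The console at the front (robot side) rises 18 degrees, 34 mm high at the front edge, 70 at the pan. In one row, 38 mm up the slope, left to right: rocker, three small square keys, one wide key
- rocker (a joint): power rocker, a V-shaped paddle 22 mm wide, 34 mm long up the slope: 0 = off, its half nearer the pan stands up; 0.40 rad = on, that half is down flat (6 mm above the console, 4 above the bezel) and the other stands up. It stays where it is pushed to (about 2 N at the listed point), so push it right over to its stop
- rocker_raised_end (a point): point to push: on the face of the rocker's half nearer the pan (the half standing up while off), 11 mm from the pivot; it sinks about 4 mm as the rocker goes on. Axes, while off: x up the slope to the pan, y left, z out of the console, square to it
- menu_key (a joint): travel of the left-hand of the three small square keys (menu): leave alone: 0 = up, 0.005 m = fully down; springs back up by itself; starts to move at about 1.6 N and is fully down at about 4 N, pressed square to the console
- menu_key_top (a point): centre of the top face of that key (18 x 18 mm, standing 9 mm above the console); x up the slope to the pan, y left, z out of the console, square to it; the small keys are 40 mm apart centre to centre, and the wide one is 70 mm from the nearest of them
- units_key (a joint): travel of the middle one of the three small square keys (units): 0 = up, 0.005 m = fully down; springs back up by itself; starts to move at about 1.6 N and is fully down at about 4 N, pressed square to the console
- units_key_top (a point): centre of the top face of that key (18 x 18 mm, standing 9 mm above the console); x up the slope to the pan, y left, z out of the console, square to it; the small keys are 40 mm apart centre to centre, and the wide one is 70 mm from the nearest of them
- print_key (a joint): travel of the right-hand of the three small square keys (print): leave alone: 0 = up, 0.005 m = fully down; springs back up by itself; starts to move at about 1.6 N and is fully down at about 4 N, pressed square to the console
- print_key_top (a point): centre of the top face of that key (18 x 18 mm, standing 9 mm above the console); x up the slope to the pan, y left, z out of the console, square to it; the small keys are 40 mm apart centre to centre, and the wide one is 70 mm from the nearest of them
- tare_key (a joint): travel of the wide key at the right-hand end of the row (tare): 0 = up, 0.005 m = fully down; springs back up by itself; starts to move at about 1.6 N and is fully down at about 4 N, pressed square to the console
- tare_key_top (a point): centre of the top face of that key (18 mm up the slope x 50 mm, standing 9 mm above the console); x up the slope to the pan, y left, z out of the console, square to it; the small keys are 40 mm apart centre to centre, and the wide one is 70 mm from the nearest of them
- bowl: an empty mixing bowl, 136 mm wide, 58 mm high, standing on the steel pan (rim 138 mm above the table); origin: centre of its underside
- glaze_jar: a screw-lid glaze jar, 68 mm wide, 68 mm high, standing beside the scale's pan; origin on its underside
- bisque_cup: an unglazed clay cup, 68 mm wide at the rim, 66 mm high, standing beside the scale's pan (jar and cup may have changed sides); origin on its underside
- spoon: a 170 mm steel spoon with a wooden handle, lying along the scale's front edge, between it and the robot; origin on its underside
- brush_mug: a white mug of brushes, 80 mm wide, about 250 mm high over the brushes, on the robot's right; origin on its underside
- loop_tool: a 170 mm trimming tool with a wooden handle, lying on the robot's left; origin on its underside
- rib: a flat wooden rib, 120 x 45 x 8 mm, lying on the robot's right; origin on its underside

How it is judged (in metres and radians):
On the way, in this order (a step that is already met when the one before it is completed fails the run):
1. the rocker is pushed on by the fingers (value of joint rocker above 0.3 rad and contact force between the fingers and scale above 0.5 N), for 0.05 s.
2. with the scale on and the other keys up, the units key is pressed down (over 3.5 of 5 mm) by the fingers (all of step 1 and value of joint units_key above 0.0035 m and value of joint tare_key below 0.0015 m), for 0.1 s.
3. with the scale on and the units key back up, the tare key is pressed down (over 3.5 of 5 mm) by the fingers (all of step 1 and value of joint tare_key above 0.0035 m and value of joint units_key below 0.0015 m), for 0.1 s.
At the end, for the whole second after the job is handed in: the rocker is on (over 0.3 rad), all four keys are back up (under 1.5 mm), the bowl stands at rest on the pan, upright and within 10 mm of where it was (value of joint rocker above 0.3 rad and value of joint each of menu_key, units_key, print_key, tare_key below 0.0015 m and distance of bowl from where it was at the start of the episode below 0.01 m and angle between bowl's own z axis and vertical below 0.1 rad and linear speed of bowl below 0.02 m/s); the robot touches nothing.
It fails at once if a key is pressed (over 3.5 mm) before the scale is on (value of joint rocker below 0.2 rad and value of joint any of units_key, tare_key above 0.0035 m).
It fails at once if the menu key or the print key is pressed (over 3.5 mm) (value of joint any of menu_key, print_key above 0.0035 m).
It fails at once if the bowl is shifted or lifted more than 10 mm, or tipped (distance of bowl from where it was at the start of the episode above 0.01 m or angle between bowl's own z axis and vertical above 0.15 rad).
It fails at once if another loose thing is moved, lifted or carried more than 25 mm (distance of any of glaze_jar, bisque_cup, spoon, brush_mug, loop_tool, rib from where it was at the start of the episode above 0.025 m).
It fails at once if the jar, the cup or the mug is knocked over (angle between any of glaze_jar, bisque_cup, brush_mug's own z axis and vertical above 0.4 rad).
It also fails if it takes over 37 s, if anything falls off the work surface, if the arm or the gripper's body presses on something with over 40 N, if the wrist force passes 120 N, or if a joint passes its speed limit or range.

ROBOT

A 7-joint arm with a two-finger parallel gripper is mounted at the origin on the work surface. World frame = base frame: x ahead of the robot, y to its left, z up, the work surface at z = 0. Lengths are in mm, angles in rad, forces in N, time in s.
With the tool pointing down it reaches from about 400 to 875 mm from the base axis. Payload 6.5 kg.
Tool frame: the origin (TCP) lies on the centre line of the jaws, within the pads' length; the fingertips stand 17 mm ahead of it and the grasp point (between the pads) lies 2 mm behind it; y points along the fingers, x is the direction in which the jaws open and shut, and the axes are right-handed (so a half turn about y gives the same grasp; the last joint's range is limited). The gripper opens to 88 mm and grips with 3 to 60 N. Pads are 18 mm wide; open, the fingers measure 123 mm over their backs; the gripper's body (75 mm by 187 mm) begins 45 mm behind the grasp point.
Start: joints at [1.047, 0.536, -0.004, 1.538, 0.003, 1.067, -0.071], TCP at [287.28, -583.061, 255.716] pointing down, gripper open.
Joint ranges: [-2.7, 2.7], [-0.37, 2.16], [-1.27, 1.26], [0.24, 2.4], [-1.31, 4.45], [0.19, 1.91], [-2.76, 2.76]. Speed limits (rad/s): [2.39, 2.39, 3.14, 3.14, 3.14, 3.14, 3.14].

INTERFACE

Orientations are given as a rotation vector (axis times angle).
In Python, from cell import ctrl gives the robot as it stands.
- The arm moves only by the shell command python3 -m pendant 'ROWS'. ROWS is JSON, a list that holds one entry, the list of rows, each a list of 7 numbers: the shift along the tool's x, y, z in units of 25 mm (1.0 is 25 mm), then the turn, a rotation vector about the tool's x, y, z in units of 6 degrees (1.0 is 6 degrees), then the closure, from 0 (fully open) to 1 (shut). A call has 1 to 12 rows; each row is the pose to reach, as a shift and turn from the pose measured when the call began, along the tool's axes at that moment; what a row does not reach only later rows make up. A row lasts 1/10 s, in which the tool goes at most 50 mm and 8.59 degrees, less where a joint would pass 70% of its speed; a pose out of reach is approached as far as the arm can. A call with a gripper value outside its range is refused whole. The fingers move at their own pace and stop on an object; the grip force is fixed at half the most. Time passes only in rows, so rows that repeat a pose let the fingers close. It gives the time, the measured TCP pose, the force and the opening at its end, in the units of the state.
- ctrl.get_obs(): the state, without advancing time (a new reading comes with each control period).
- ctrl.capture(name): name is "scene" or "side" or "wrist"; returns the picture (420x560x3 uint8, blue, green, red); there is no depth.
- ctrl.get_calibration(name): a dict with "camera_matrix" (3x3 intrinsics, pixels), "origin" and "orientation" of the camera in the world; the wrist camera has in their place "T_tool_cam" (4x4, takes a point from camera to tool coordinates, whose origin is the TCP and whose axes are the tool frame's). Camera axes: x right, y down, z forward; pixel columns grow to the right and rows downward; lengths in mm; the calibration is good to about 2 mm. A picture is of the moment at which its call begins: read the wrist's pose just before it. get_calibration takes no time and is no camera call.
- ctrl.finish_job(): hands the job in, once; it reports no verdict.
Trained networks look in the newest picture that a camera, given by its name, has taken for a name from the list of things; names that differ only in an ending like _2 or _b are one class to them, and where a whole thing is asked for, a point or a joint stands for the part that bears it (a point fixed in the world has none). Each returns a list of dicts, best first, with "conf" (0 to 1); they miss things now and then, are a little off and sometimes report something else, mostly with a low value. They report only what shows in the picture. A call takes as long as a camera call.
- ctrl.spot_in(camera, label): "centre" ([x, y, z] in mm, in world coordinates, good to about 4 mm: the middle of the surface that is visible of it).
- ctrl.outline_of(camera, label): "pixels" (420x560 bool, what is visible of it).
- ctrl.place_of(camera, label): "centre" ([x, y, z] in mm, in world coordinates, good to about 4 mm: a listed point, or the origin of a listed thing).
The state is a dict: "time": time; "qpos": joint angles; "qd": joint speeds; "tau": joint torques, N m; "position": TCP position; "tool_rot": TCP orientation; "ft_force": force on the tool from outside, world axes, zero at the start; "wrist_torque": the same for the moment, N m; "gripper_width": finger opening in mm.
Only numpy, scipy, OpenCV 4.12 (cv2) and the standard library are available. Lean on these libraries where they do the work, as an engineer would, in place of code of your own. Each camera call takes 0.05 s, during which the arm holds its last target.

## Working session

There is one attempt and no reset: what is moved stays moved. The work goes in short steps, Python scripts to look and compute and a shell command to move; the robot and the scene stay as the last step left them, time stands still between calls to the robot, and variables do not carry over. Pictures are saved under pics/ and viewed, and the job is handed in when it is done.

```bash
ls; mkdir -p pics; python3 - <<'E'
from cell import ctrl
import cv2
o=ctrl.get_obs(); print({k:o[k] for k in("time","position","tool_rot","ft_force","gripper_width")})
for n in("scene","side"):
    cv2.imwrite(f"pics/{n}0.png",ctrl.capture(n))
    print(n,ctrl.get_calibration(n))
    for l in("scale","rocker_raised_end","menu_key_top","units_key_top","print_key_top","tare_key_top"):
        r=ctrl.place_of(n,l); print(l,[(x["conf"],x["centre"]) for x in r][:2])
print(ctrl.get_calibration("wrist"))
E
```

```text
pics
{'time': 0.0, 'position': array([ 287.01366739, -582.53210518,  254.82907269]), 'tool_rot': array([-1.39082366,  0.86686416, -0.86430228]), 'ft_force': array([ 0.44214505, -0.14103915,  0.76373748]), 'gripper_width': 88.30875555786132}
scene {'camera_matrix': array([[522.46492666,   0.        , 276.86044788],
       [  0.        , 522.46492666, 203.21863614],
       [  0.        ,   0.        ,   1.        ]]), 'origin': array([1267.56525559,   35.89416595, 1346.74969662]), 'orientation': array([-1.91223846, -1.93935667,  0.54841858])}
scale [(0.69, [489.4, -577.3, 3.2]), (0.37, [472.5, -33.8, 1.8])]
rocker_raised_end [(0.42, [526.3, 97.4, 57.4])]
menu_key_top [(0.46, [537.3, 40.4, 51.5]), (0.41, [628.0, 229.3, -2.4])]
units_key_top [(0.63, [625.3, 233.1, -3.3])]
print_key_top [(0.52, [556.6, -38.6, 55.3])]
tare_key_top [(0.52, [576.2, -103.7, 50.7])]
side {'camera_matrix': array([[480.73203526,   0.        , 282.54456887],
       [  0.        , 480.73203526, 214.26637898],
       [  0.        ,   0.        ,   1.        ]]), 'origin': array([ 374.5259876 , 1358.18802829, 1197.1
[... 161 characters left out ...]
u_key_top [(0.36, [537.8, 41.3, 54.7])]
units_key_top [(0.46, [550.7, 4.1, 56.1])]
print_key_top [(0.5, [562.8, -39.1, 51.8])]
tare_key_top [(0.55, [578.5, -100.4, 54.1])]
{'camera_matrix': array([[292.44652903,   0.        , 279.92876145],
       [  0.        , 292.44652903, 210.25822774],
       [  0.        ,   0.        ,   1.        ]]), 'T_tool_cam': array([[ 9.99999608e-01,  8.24662621e-04, -3.22509863e-04,
        -1.08783567e+00],
       [ 5.37331966e-04, -2.75647739e-01,  9.61258568e-01,
        -1.26842579e+02],
       [ 7.03814896e-04, -9.61258365e-01, -2.75648074e-01,
         7.12771640e+01],
       [ 0.00000000e+00,  0.00000000e+00,  0.00000000e+00,
         1.00000000e+00]])}
```

View pics/scene0.png

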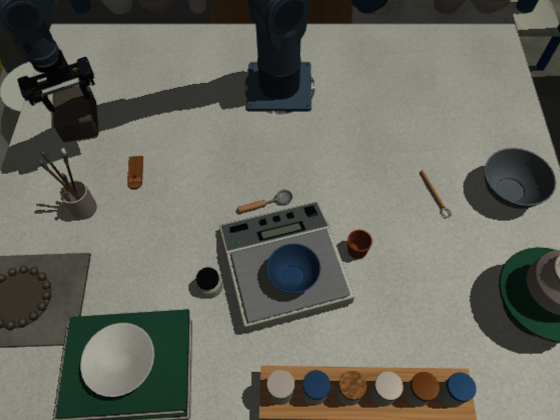

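View pics/side0.png

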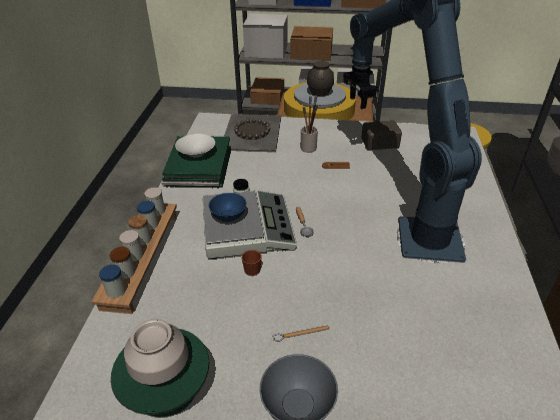

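```bash
cat > h.py <<'E'
import numpy as np
from scipy.spatial.transform import Rotation as R
from cell import ctrl
def scaleR(yaw): return R.from_euler('z',yaw)
def toolR(yaw,tilt=18,sgn=1):
    # tool y = into console; tool x = sgn*scale left
    t=np.radians(tilt)
    y=np.array([np.sin(t),0,-np.cos(t)]); x=np.array([0,sgn,0.]); z=np.cross(x,y)
    return scaleR(yaw)*R.from_matrix(np.c_[x,y,z])
def rows(tcp,Rt,o=None):
    o=o or ctrl.get_obs(); R0=R.from_rotvec(o["tool_rot"])
    d=R0.inv().apply(np.asarray(tcp)-o["position"])/25
    w=(R0.inv()*Rt).as_rotvec(degrees=True)/6
    return np.round(d,3),np.round(w,3)
E
python3 - <<'E'
from h import *
o=ctrl.get_obs(); R0=R.from_rotvec(o["tool_rot"]); print(R0.as_matrix().round(2),o["time"])
for n in("scene","side"):
    for l in("brush_mug","bowl","glaze_jar","bisque_cup","spoon","rib"):
        r=ctrl.place_of(n,l); print(n,l,[(x["conf"],x["centre"]) for x in r][:1])
for s in(1,-1): print(rows([470,-20,260],toolR(.24,18,s)))
E
```

```text
[[ 0.44 -0.    0.9 ]
 [-0.9  -0.    0.44]
 [ 0.   -1.   -0.  ]] 0.7
scene brush_mug [(0.85, [490.3, -576.0, 2.4])]
scene bowl [(0.76, [735.9, 51.3, 82.7])]
scene glaze_jar [(0.92, [736.5, -174.1, -2.3])]
scene bisque_cup [(0.6, [625.9, 229.1, 0.3])]
scene spoon [(0.63, [471.4, -37.6, -0.3])]
scene rib [(0.8, [352.1, -445.5, 1.2])]
side brush_mug [(0.57, [496.6, -577.9, 3.3])]
side bowl [(0.83, [738.0, 47.9, 79.2])]
side glaze_jar [(0.5, [736.2, -177.9, -5.2])]
side bisque_cup [(0.97, [623.9, 228.3, -2.0])]
side spoon [(0.49, [471.1, -35.2, -0.5])]
side rib [(0.55, [349.5, -447.3, -2.0])]
(array([-16.972,  -0.172,  16.512]), array([ -0.477, -27.597,  -4.372]))
(array([-16.972,  -0.172,  16.512]), array([ 2.988,  2.063, -0.326]))
```

```bash
python3 -m pendant '[[[-17,-0.8,16,3,2,-0.33,1],[-17,-0.8,16,3,2,-0.33,1],[-17,-0.8,16,3,2,-0.33,1],[-17,-0.8,16,3,2,-0.33,1],[-17,-0.8,16,3,2,-0.33,1],[-17,-0.8,16,3,2,-0.33,1],[-17,-0.8,16,3,2,-0.33,1],[-17,-0.8,16,3,2,-0.33,1],[-17,-0.8,16,3,2,-0.33,1],[-17,-0.8,16,3,2,-0.33,1],[-17,-0.8,16,3,2,-0.33,1],[-17,-0.8,16,3,2,-0.33,1]]]'
```

```text
time: 2.5
position: [458.8, -21.7, 276.5]
tool_rot: [-1.058, 0.82, -1.135]
ft_force: [0.1, -0.8, -1.0]
gripper_width: 0.2
```

```bash
python3 -m pendant '[[[0,0,0,0,0,0,1],[0,0,0,0,0,0,1],[0,0,0,0,0,0,1]]]'; python3 - <<'E'
from h import *
import cv2
o=ctrl.get_obs();print(o["position"],o["gripper_width"],R.from_rotvec(o["tool_rot"]).as_matrix().round(2))
cv2.imwrite("pics/w1.png",ctrl.capture("wrist"))
for l in("scale","rocker_raised_end","menu_key_top","units_key_top","print_key_top","tare_key_top"):
    r=ctrl.place_of("wrist",l); print(l,[(x["conf"],x["centre"]) for x in r][:2])
E
```

```text
time: 2.8
position: [458.5, -23.0, 276.3]
tool_rot: [-1.058, 0.821, -1.136]
ft_force: [0.2, -0.3, -0.3]
gripper_width: 0.3
[458.48412053 -22.97001759 276.30392347] 0.3150038216596647 [[ 0.25  0.3   0.92]
 [-0.97  0.07  0.23]
 [ 0.   -0.95  0.31]]
scale [(0.55, [674.4, 20.7, -0.5])]
rocker_raised_end [(0.92, [529.5, 99.7, 58.9])]
menu_key_top [(0.68, [536.8, 36.9, 53.0]), (0.59, [622.7, 234.4, 2.7])]
units_key_top [(0.73, [544.4, 1.1, 54.4]), (0.53, [734.1, 47.7, 82.5])]
print_key_top [(0.51, [560.6, -39.3, 59.0]), (0.18, [737.7, -176.4, -1.6])]
tare_key_top [(0.75, [580.7, -105.6, 55.1])]
```

```bash
python3 - <<'E'
import cv2
im=cv2.imread("pics/w1.png");cv2.imwrite("pics/w1b.png",cv2.convertScaleAbs(cv2.resize(im,(800,600),interpolation=cv2.INTER_CUBIC),alpha=1.3))
E
```

```text
(no output)
```

View pics/w1b.png

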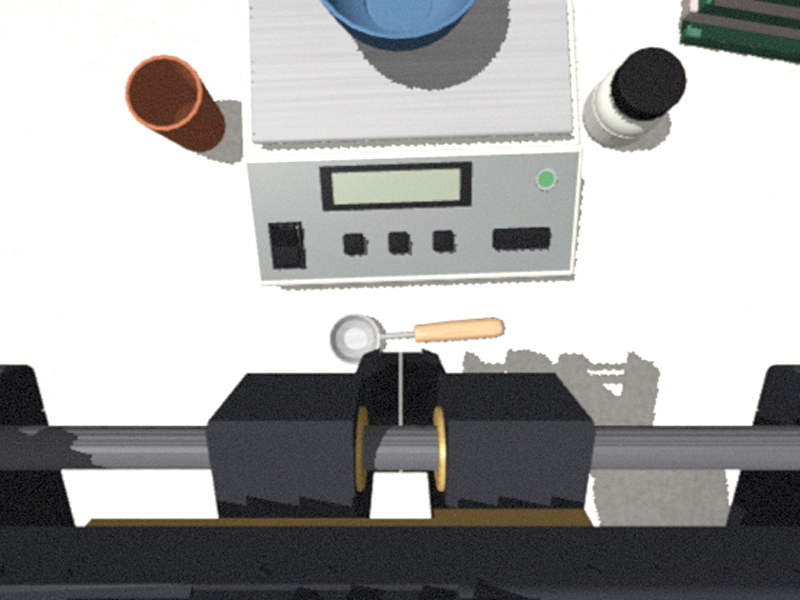

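```bash
python3 - <<'E'
from h import *
from scipy.optimize import least_squares
c=ctrl.get_calibration("wrist");K=c["camera_matrix"];T=c["T_tool_cam"]
o=ctrl.get_obs();R0=R.from_rotvec(o["tool_rot"]).as_matrix();p0=o["position"]
Rc=R0@T[:3,:3];pc=R0@T[:3,3]+p0
s=560/800
px={"menu":(354,243.5),"units":(399,242.5),"print":(443,241),"tare":(521.5,238.5),"rock":(287,246),"cl":(262,282),"cr":(574,274)}
for k,z in(("menu",54.3),("units",54.3),("print",54.3),("tare",54.3),("rock",51)):
    u=np.array([*px[k],1])*[s,s,1]; d=Rc@np.linalg.solve(K,u); print(k,(pc+d*(z-pc[2])/d[2]).round(1))
net={"menu":[(537.3,40.4),(537.8,41.3),(536.8,36.9)],"units":[(550.7,4.1),(544.4,1.1)],"print":[(556.6,-38.6),(562.8,-39.1),(560.6,-39.3)],"tare":[(576.2,-103.7),(578.5,-100.4),(580.7,-105.6)]}
def f(v,full=False):
    X,Y,yaw,yu,yr=v
    L={"menu":(-126.7,yu+40,54.3),"units":(-126.7,yu,54.3),"print":(-126.7,yu-40,54.3),"tare":(-126.7,yu-110,54.3),"rock":(-126,yr,51),"cl":(-160,150,33),"cr":(-160,-150,33)}
    W={k:scaleR(yaw).apply(q)+[X,Y,0] for k,q in L.items()}
    r=[]
    for k in px:
        q=Rc.T@(W[k]-pc);q=K@q;q=q[:2]/q[2]
        r+=list((q-np.array(px[k])*s)*(1.0 if k[0]!='c' else .4))
    if full: return W,np.round(r,1)
    for k in net:
        for n in net[k]: r+=list((W[k][:2]-n)*.12)
    r+=list((W["rock"][:2]-[528,100.3])*.1)
    return r
z=least_squares(f,[674,19,.24,0,100]);print(z.x);W,r=f(z.x,True);print({k:w.round(1) for k,w in W.items()},r)
E
```

```text
menu [536.8  40.   54.3]
units [547.4   2.   54.3]
print [558.2 -35.2  54.3]
tare [ 577.3 -101.5   54.3]
rock [520.5  97.4  51. ]
[6.74102380e+02 2.09249743e+01 2.80071851e-01 1.74955171e+01
 1.16014939e+02]
{'menu': array([536.4,  41.2,  54.3]), 'units': array([547.5,   2.7,  54.3]), 'print': array([558.6, -35.7,  54.3]), 'tare': array([ 577.9, -103. ,   54.3]), 'rock': array([520.9,  97.6,  51. ]), 'cl': array([478.9, 120.9,  33. ]), 'cr': array([ 561.8, -167.5,   33. ])} [-0.9  0.  -0.6 -0.2  0.5 -0.2  1.3 -0.2 -0.  -0.4 -1.6  1.2  1.7  0.7]
```

```bash
cat >> h.py <<'E'
X,Y,YAW,YU,YR=674.1,20.9,.28,17.5,116.
def tcp(s,y,h):
    a=np.radians(18); h=h+17
    return scaleR(YAW).apply([-160+s*np.cos(a)-h*np.sin(a),y,34+s*np.sin(a)+h*np.cos(a)])+[X,Y,0]
TR=toolR(YAW,18,-1)
E
python3 - <<'E'
from h import *
print(tcp(50,YR,30),rows(tcp(50,YR,30),TR))
E
```

```text
[520.01660073  97.29328527  94.15050598] (array([-4.049,  8.028,  1.104]), array([-0.027, -0.284,  0.111]))
```

```bash
python3 -m pendant '[[[-2.5,4,1.1,0,-0.28,0.1,1],[-4.05,6,1.1,0,-0.28,0.1,1],[-4.05,8,1.1,0,-0.28,0.1,1],[-4.05,8,1.1,0,-0.28,0.1,1],[-4.05,8,1.1,0,-0.28,0.1,1],[-4.05,8,1.1,0,-0.28,0.1,1],[-4.05,8,1.1,0,-0.28,0.1,1]]]'; python3 - <<'E'
from h import *
import cv2
o=ctrl.get_obs();print(o["position"],o["ft_force"],rows(tcp(50,YR,30),TR),rows(tcp(50,YR,6),TR))
im=ctrl.capture("wrist");cv2.imwrite("pics/w2.png",cv2.convertScaleAbs(cv2.resize(im,(800,600)),alpha=1.5))
im=ctrl.capture("side");cv2.imwrite("pics/s2.png",cv2.convertScaleAbs(cv2.resize(im[160:280,180:340],(800,600),interpolation=cv2.INTER_CUBIC),alpha=1.3))
E
```

```text
time: 3.85
position: [519.1, 98.2, 93.4]
tool_rot: [-1.069, 0.803, -1.106]
ft_force: [0.4, -0.1, -0.2]
gripper_width: 0.6
[519.12600073  98.24864747  93.35203865] [ 0.36530504 -0.13533345 -0.16221018] (array([ 0.047, -0.023,  0.032]), array([-0.005,  0.015, -0.001])) (array([0.047, 0.937, 0.032]), array([-0.005,  0.015, -0.001]))
```

View pics/w2.png

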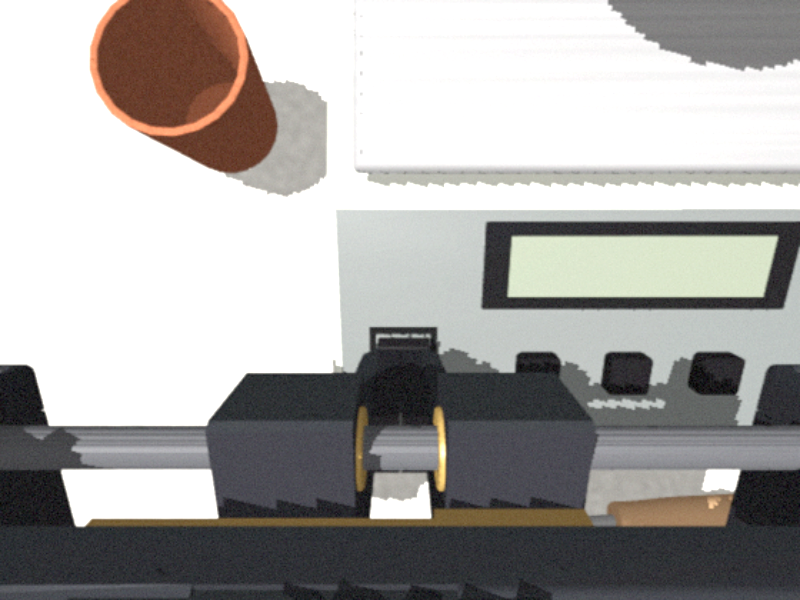

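View pics/s2.png

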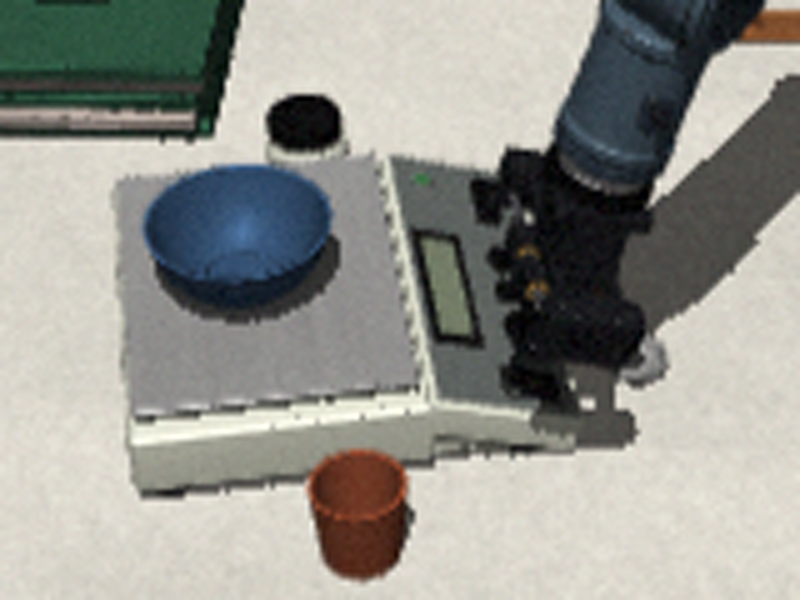

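```bash
python3 -m pendant '[[[0.05,0.4,0.03,0,0,0,1],[0.05,0.6,0.03,0,0,0,1],[0.05,0.7,0.03,0,0,0,1],[0.05,0.8,0.03,0,0,0,1],[0.05,0.86,0.03,0,0,0,1],[0.05,0.92,0.03,0,0,0,1],[0.05,0.92,0.03,0,0,0,1]]]'; python3 - <<'E'
from h import *
o=ctrl.get_obs();print(o["ft_force"],rows(tcp(50,YR,6),TR))
E
```

```text
time: 4.65
position: [527.8, 97.7, 73.4]
tool_rot: [-1.066, 0.803, -1.11]
ft_force: [0.0, -1.2, 0.9]
gripper_width: 0.3
[ 0.04873599 -1.19327956  0.914358  ] (array([-0.07 ,  0.074, -0.034]), array([-0.027, -0.01 ,  0.014]))
```

```bash
python3 -m pendant '[[[0,0.07,0,0,0,0,1],[0,0.12,0,0,0,0,1],[0,0.12,0,0,0,0,1]]]';python3 -m pendant '[[[0,0.04,0,0,0,0,1],[0,0.08,0,0,0,0,1],[0,0.08,0,0,0,0,1]]]'; python3 - <<'E'
from h import *
o=ctrl.get_obs();print(o["ft_force"],rows(tcp(50,YR,6),TR))
E
```

```text
time: 4.95
position: [528.4, 97.8, 71.9]
tool_rot: [-1.066, 0.801, -1.111]
ft_force: [-12.4, -3.4, 29.2]
gripper_width: 0.3
time: 5.25
position: [528.5, 97.9, 71.8]
tool_rot: [-1.066, 0.798, -1.112]
ft_force: [-16.8, -5.2, 38.4]
gripper_width: 0.4
[-16.83089111  -5.15483176  38.36664464] (array([-0.07 ,  0.006, -0.039]), array([-0.052,  0.006,  0.042]))
```

```bash
python3 -m pendant '[[[0,-0.5,0,0,0,0,1],[0,-1.2,0,0,0,0,1],[0,-1.6,0,0,0,0,1],[0,-1.6,0,0,0,0,1]]]'; python3 - <<'E'
from h import *
import cv2
o=ctrl.get_obs();print(o["ft_force"],rows(tcp(38,YU,40),TR))
im=ctrl.capture("wrist");cv2.imwrite("pics/w3.png",cv2.convertScaleAbs(cv2.resize(im,(800,600)),alpha=1.5))
E
```

```text
time: 5.65
position: [516.3, 94.5, 110.5]
tool_rot: [-1.065, 0.798, -1.113]
ft_force: [-1.1, -0.2, 0.2]
gripper_width: 0.5
[-1.10519427 -0.15083262  0.23203295] (array([ 3.873,  0.29 , -0.52 ]), array([-0.062,  0.003,  0.042]))
```

View pics/w3.png

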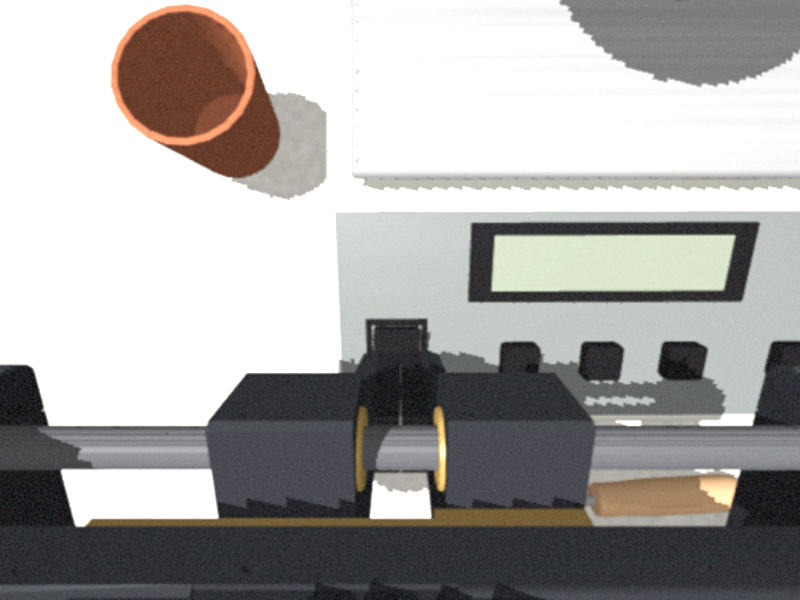

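```bash
python3 -m pendant '[[[1.9,0.1,-0.3,0,0,0,1],[3.87,0.3,-0.52,-0.06,0,0.04,1],[3.87,0.3,-0.52,-0.06,0,0.04,1],[3.87,0.3,-0.52,-0.06,0,0.04,1],[3.87,0.3,-0.52,-0.06,0,0.04,1]]]'; python3 - <<'E'
from h import *
import cv2
o=ctrl.get_obs();print(o["ft_force"],rows(tcp(38,YU,9),TR),rows(tcp(38,YU,4),TR))
im=ctrl.capture("wrist");cv2.imwrite("pics/w4.png",cv2.convertScaleAbs(cv2.resize(im,(800,600)),alpha=1.5))
im=ctrl.capture("scene");cv2.imwrite("pics/s4.png",cv2.convertScaleAbs(cv2.resize(im[180:300,210:370],(800,600),interpolation=cv2.INTER_CUBIC),alpha=1.3))
E
```

```text
time: 6.2
position: [533.0, 0.4, 98.7]
tool_rot: [-1.069, 0.804, -1.105]
ft_force: [0.1, 1.0, 0.3]
gripper_width: 0.4
[0.13884815 0.95815212 0.33289087] (array([0.072, 1.189, 0.01 ]), array([ 0.006,  0.017, -0.014])) (array([0.072, 1.389, 0.01 ]), array([ 0.006,  0.017, -0.014]))
```

View pics/w4.png

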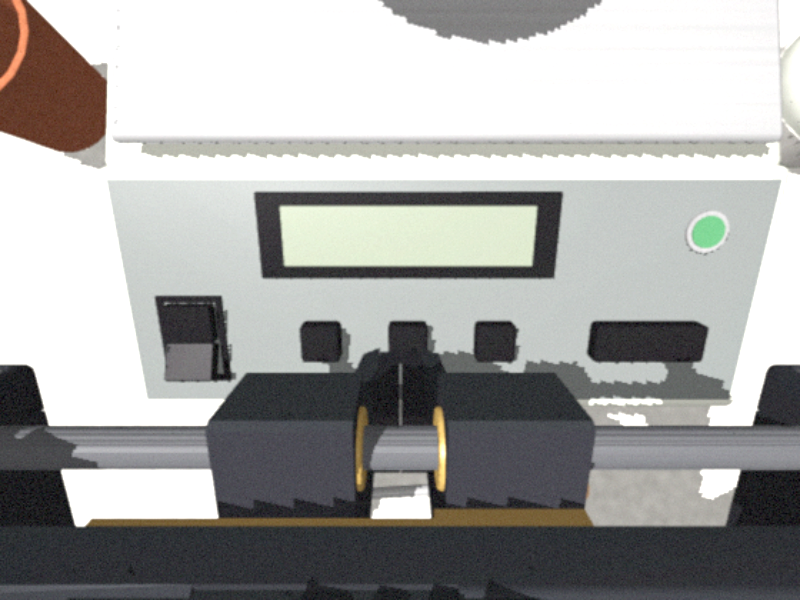

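View pics/s4.png

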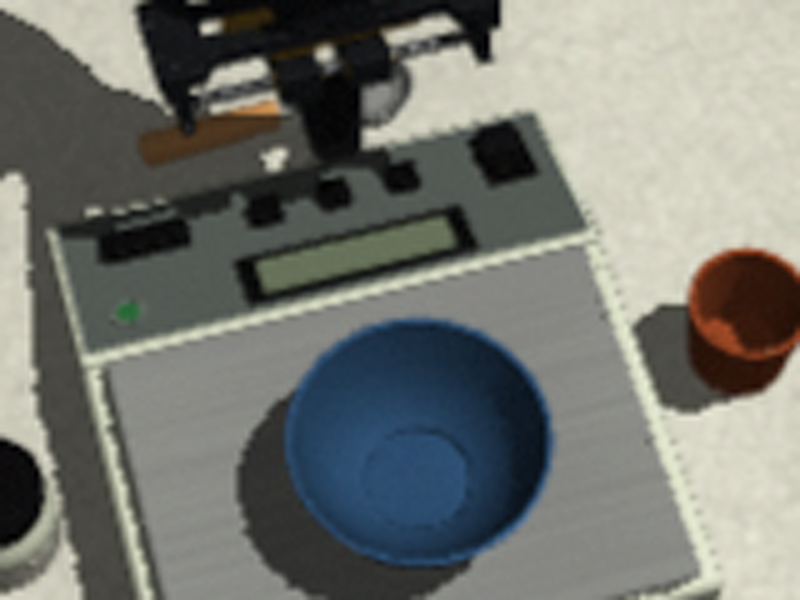

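```bash
python3 -m pendant '[[[0.09,0.5,0.01,0,0,0,1],[0.09,1.0,0.01,0,0,0,1],[0.09,1.2,0.01,0,0,0,1],[0.09,1.3,0.01,0,0,0,1],[0.09,1.36,0.01,0,0,0,1],[0.09,1.4,0.01,0,0,0,1],[0.09,1.4,0.01,0,0,0,1]]]'; python3 - <<'E'
from h import *
o=ctrl.get_obs();print(o["ft_force"],rows(tcp(38,YU,4),TR))
E
```

```text
time: 7.0
position: [544.1, 3.5, 66.5]
tool_rot: [-1.069, 0.801, -1.102]
ft_force: [-5.2, 3.8, 5.9]
gripper_width: 0.5
[-5.15124549  3.83023295  5.87333914] (array([ 0.067,  0.021, -0.032]), array([-0.007,  0.05 , -0.029]))
```

```bash
python3 -m pendant '[[[0,0.04,0,0,0,0,1],[0,0.07,0,0,0,0,1],[0,0.07,0,0,0,0,1]]]'; python3 - <<'E'
from h import *
o=ctrl.get_obs();print(o["ft_force"],rows(tcp(38,YU,4),TR))
E
```

```text
time: 7.3
position: [544.2, 3.6, 66.1]
tool_rot: [-1.069, 0.8, -1.103]
ft_force: [-12.9, -0.4, 21.7]
gripper_width: 0.1
[-12.89053777  -0.35438894  21.68103875] (array([ 0.069,  0.007, -0.031]), array([-0.012,  0.056, -0.016]))
```

```bash
python3 -m pendant '[[[0,-0.5,0,0,0,0,1],[0,-1.2,0,0,0,0,1],[0,-1.4,0,0,0,0,1],[0,-1.4,0,0,0,0,1]]]'; python3 - <<'E'
from h import *
o=ctrl.get_obs();print(o["ft_force"],rows(tcp(38,YU-110,40),TR))
E
```

```text
time: 7.7
position: [534.2, -0.3, 100.0]
tool_rot: [-1.068, 0.799, -1.105]
ft_force: [-0.5, 0.2, -0.6]
gripper_width: 0.3
[-0.48287785  0.2446737  -0.57583327] (array([ 4.431, -0.014, -0.067]), array([-0.024,  0.044, -0.005]))
```

```bash
python3 -m pendant '[[[2,0,0,0,0.04,0,1],[4,0,-0.06,0,0.04,0,1],[4.45,0,-0.06,0,0.04,0,1],[4.45,0,-0.06,0,0.04,0,1],[4.45,0,-0.06,0,0.04,0,1],[4.45,0,-0.06,0,0.04,0,1]]]'; python3 - <<'E'
from h import *
import cv2
o=ctrl.get_obs();print(o["ft_force"],rows(tcp(38,YU-110,9),TR),rows(tcp(38,YU-110,4),TR))
im=ctrl.capture("wrist");cv2.imwrite("pics/w5.png",cv2.convertScaleAbs(cv2.resize(im,(800,600)),alpha=1.5))
E
```

```text
time: 8.3
position: [563.7, -105.1, 99.5]
tool_rot: [-1.067, 0.801, -1.104]
ft_force: [-0.7, 0.5, 0.5]
gripper_width: 0.1
[-0.70033343  0.46894143  0.52004056] (array([ 0.078,  1.216, -0.019]), array([-0.022,  0.032, -0.021])) (array([ 0.078,  1.416, -0.019]), array([-0.022,  0.032, -0.021]))
```

View pics/w5.png

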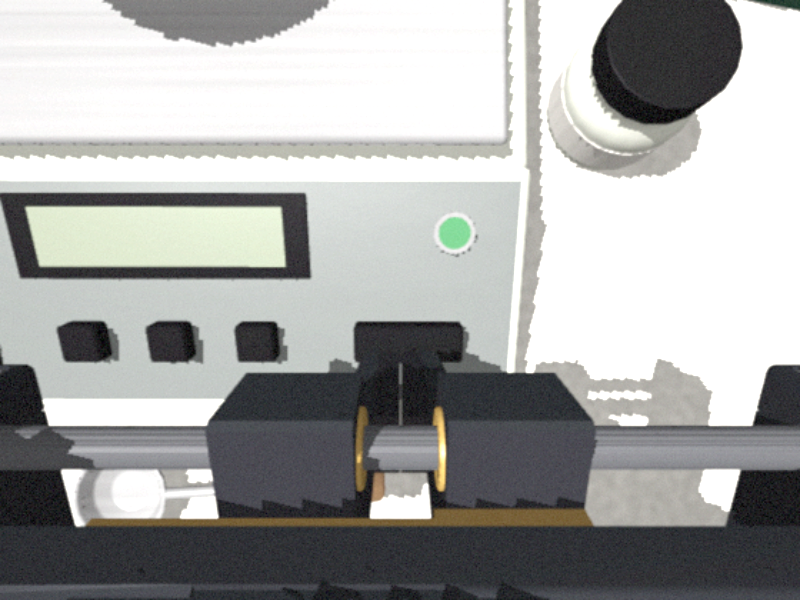

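The picture shows all three small keys standing up (px 85, 171 and 257, row 341). The fingers (px 400) are over the tare key (px 355–462).

```bash
python3 -m pendant '[[[0.09,0.5,-0.02,0,0,0,1],[0.09,1.0,-0.02,0,0,0,1],[0.09,1.2,-0.02,0,0,0,1],[0.09,1.3,-0.02,0,0,0,1],[0.09,1.38,-0.02,0,0,0,1],[0.09,1.44,-0.02,0,0,0,1],[0.09,1.48,-0.02,0,0,0,1],[0.09,1.48,-0.02,0,0,0,1],[0.09,1.48,-0.02,0,0,0,1]]]'; python3 - <<'E'
from h import *
o=ctrl.get_obs();print(o["ft_force"],rows(tcp(38,YU-110,4),TR))
E
```

```text
time: 9.25
position: [574.1, -103.4, 65.8]
tool_rot: [-1.068, 0.8, -1.103]
ft_force: [-16.3, 1.1, 26.5]
gripper_width: 0.6
[-16.25740693   1.1343077   26.49158982] (array([0.026, 0.003, 0.003]), array([-0.017,  0.047, -0.014]))
```

Tare is fully down, at the hard stop. I'll hold briefly, then retreat.

```bash
python3 -m pendant '[[[0,0,0,0,0,0,1],[0,-0.5,0,0,0,0,1],[0,-1.5,0,0,0,0,1],[0,-3,0,0,0,0,1],[0,-4.5,0,0,0,0,1],[0,-4.5,0,0,0,0,1],[0,-4.5,0,0,0,0,1]]]'; python3 - <<'E'
from h import *
import cv2
o=ctrl.get_obs();print(o["time"],o["ft_force"],abs(o["qd"]).max())
im=ctrl.capture("wrist");cv2.imwrite("pics/w6.png",cv2.convertScaleAbs(cv2.resize(im,(800,600)),alpha=1.5))
ctrl.capture("scene");ctrl.capture("side")
for n in("scene","side"):
  for l in("bowl","spoon"):print(n,l,[(x["conf"],x["centre"]) for x in ctrl.place_of(n,l)][:1])
E
```

```text
time: 9.95
position: [540.9, -114.2, 173.4]
tool_rot: [-1.068, 0.799, -1.106]
ft_force: [-0.5, -0.5, 0.1]
gripper_width: 0.3
9.95 [-0.47600462 -0.47123379  0.09376955] 0.03430750890326014
scene bowl [(0.81, [738.0, 50.1, 80.4])]
scene spoon [(0.76, [473.4, -37.1, 0.2])]
side bowl [(0.83, [736.7, 48.1, 82.0])]
side spoon [(0.51, [534.9, 40.6, 56.7])]
```

View pics/w6.png

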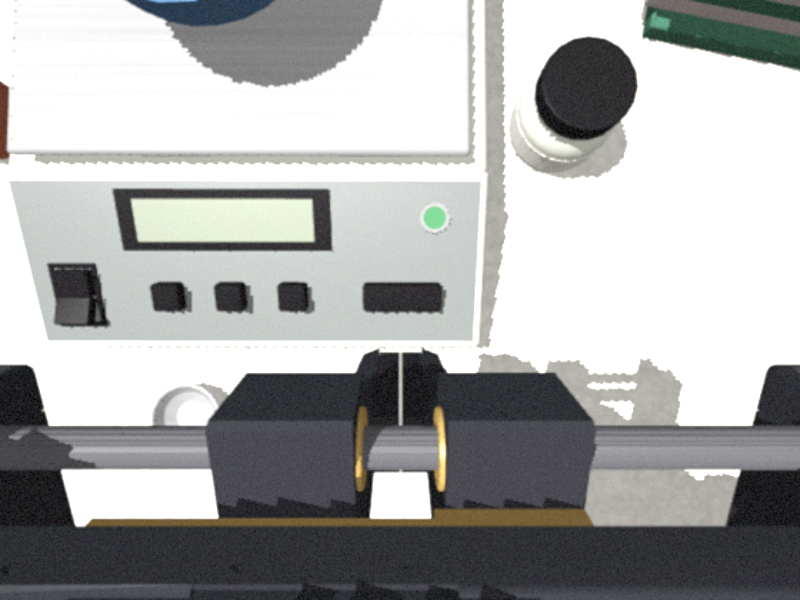

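The rocker is on, with its front half standing up at px (75,310). All four keys are up (row 296), the bowl is unmoved, and the arm is clear.

```bash
python3 -c "
from cell import ctrl
print(ctrl.finish_job())"
```

```text
the job is handed in; nothing more can be done
None
```

I switched the scale on, then pressed the units key and then the tare key with the closed fingertips, and handed the job in at about 10 s. I held each press against its hard stop: about 42 N on the rocker, 25 N on units and 31 N on tare. I backed the fingers off between presses.

**Last checks:**
- The last wrist picture shows the rocker on, with its front half standing up, and all four keys up.
- Both fixed cameras place the bowl within about 2 mm of where it started, which is within their accuracy.
- The wrist force was about 0 N with the arm clear of the scale.

**One check disagreed:** the side camera's last spoon reading (conf 0.51) landed on the menu key's position. The scene camera put the spoon within about 2 mm of its start, so I took the side reading as a false detection. I did not re-measure the jar, cup, mug, rib or loop tool at the end; the arm stayed clear of them all.

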